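# Push the missing filter cartridge home in its push-fit fitting

## Task

The countertop water filter has one empty push-fit fitting beside the cartridge that is already in place. Take the tall filter cartridge out of its storage cup, push it down into the empty fitting until it is fully home, upright and locked by the catches, and let go. Leave the short blanking plug standing in its cup.

Things in the scene. Friction and masses are not known exactly. Their poses are not given: they have to be found in the camera images.
- cartridge: loose tall filter cartridge, white, 120 mm, 0.07 kg. Spigot 18 mm wide, 40 mm long, tapered nose; above it a plain round body 44 mm wide, 80 mm tall, to be gripped; its flat underside (shoulder) rests on the rim of a round cup (52 mm wide, 48 mm high). Origin: middle of the spigot's tip, 40 mm below the shoulder, in the cup 8 mm above the worktop; z up its axis; yaw does not matter
- plug: short blanking plug that stays where it is: same white plastic and 18 mm spigot, but its 44 mm round head is only 28 mm tall (68 mm overall). It stands in the other, identical cup. Origin: middle of its spigot's tip; z up
- fitting (a point): empty fitting on the fixed white filter base (110x220 mm, 28 mm high): centre of the rim of its upright grey collar, 74 mm above the worktop, 48 mm wide. Mouth: a cone 40 mm wide, within 12 mm down to a 22 mm bore. z up; +y to the cartridge already in place (44 mm wide, axis 110 mm away, top at 154 mm). Home: the shoulder rests on the rim, the cartridge's origin 40 mm below this point
- catch (a joint): sprung steel catch in the collar's robot-side wall (a twin opposite): 0 m at rest, sticking into the bore; grows as forced outward. The spigot's tip meets both catches 25 mm before home; over the next 10 mm a push of 10 to 15 N forces them to 0.0025 m; less push is needed after that, and 2 to 3 mm before home they snap back to 0 behind the spigot's bead and hold it
Things that resemble listed ones, but are neither listed nor needed, are in the scene too. Leave any pink or turquoise look-alike of the cartridge alone.

How it is judged:
At the end, for the whole second after the job is handed in: The cartridge stands in the empty fitting with its shoulder within 5 mm of the rim, its spigot tip within 8 mm sideways of the fitting's axis, upright within 10 degrees, the catch sprung back (less than 1.5 mm open), at rest and released (z of cartridge in the frame of fitting below -0.035 m and horizontal distance between cartridge and fitting below 0.008 m and angle between cartridge's own z axis and vertical below 0.17 rad and value of joint catch below 0.0015 m and linear speed of cartridge below 0.02 m/s); the robot touches nothing.
It fails at once if the blanking plug was taken out of its cup or tipped (distance of plug from where it was at the start of the episode above 0.025 m or angle between plug's own z axis and vertical above 0.35 rad).
It also fails if it takes over 35 s, if anything falls off the work surface, if the arm or the gripper's body presses on something with over 40 N, if the wrist force passes 120 N, or if a joint passes its speed limit or range.

## Robot

A 6-joint arm with a two-finger parallel gripper is mounted at the origin on a cart in front of the work surface, level with it; the furniture and walls round the work are solid. World frame = base frame: x ahead of the robot, y to its left, z up, the work surface at z = 0. Lengths are in m, angles in rad, forces in N, time in s.
With the tool pointing down it reaches from about 0.15 to 0.775 m from the base axis. Payload 6.1 kg.
Tool frame: the origin (TCP) lies midway between the tips of the shut fingers; the grasp point (between the pads) lies 19 mm behind it; z points along the fingers, y is the line along which they close (so a half turn about z gives the same grasp; the last joint's range is limited). The gripper opens to 85 mm and grips with 20 to 120 N. Pads are 22 mm wide; open, the fingers measure 114 mm over their backs; the gripper's body (76 mm by 85 mm) begins 54 mm behind the grasp point. The pads swing forward as they close: fully open they stand 13 mm farther back than shut.
Start: joints at [1.344, 0.126, -0.04, 1.405, 0, 1.571], TCP at [0.118, 0.512, 0.231] pointing down, gripper open.
Joint ranges: [-2.72, 2.72], [-0.95, 1.95], [-1.27, 1.35], [-1.78, 2.02], [-1.46, 1.47], [-3.14, 3.14]. Speed limits (rad/s): [2.39, 2.39, 3.01, 3.14, 3.14, 3.14].

## Interface

Orientations are given as a unit quaternion [x, y, z, w].
In Python, from plant import manip gives the robot as it stands.
- The arm moves only by the tool apply_moves, never from a script. Its argument "motion" is a list of rows, each a list of 2 entries, a list of its own where there are three numbers: the shift along the tool's x, y, z in cm, then the turn, a rotation vector about the tool's x, y, z in degrees. In form: [[[x, y, z], [ax, ay, az]], ...]. A call has 1 to 12 rows; each row shifts and turns the commanded pose from where the row before left it, along the tool's axes as they then stand; what a row does not reach is not made up. A row lasts 1/8 s, in which the tool goes at most 62.5 mm and 10.7 degrees, less where a joint would pass 70% of its speed; a pose out of reach is approached as far as the arm can. A call is refused whole if a number of a shift passes 6.25 or a number of a turn 10.7, either way. A call with a gripper value outside its range is refused whole. "grip" is the closure, from -1 (fully open) to 1 (shut), set as the call begins (left out, the last holds). The fingers move at their own pace and stop on an object; "grip_force" is the grip in N (left out, the last holds). Time passes only in rows, so rows that do not move let the fingers close. It gives the time, the measured TCP pose, the force, the opening and the grip force at its end, in the units of the state.
- manip.sense(): the state, without advancing time (a new reading comes with each control period).
- manip.snapshot(name): name is "scene" or "top" or "wrist"; returns a dict with "color" (480x640x3 uint8, red, green, blue), "fx", "fy", "cx", "cy" (pixels), "view" (4x4, takes a point from world to camera coordinates). Camera axes: x right, y down, z forward; pixel columns grow to the right and rows downward; lengths in m; the calibration is good to about 2 mm. The wrist camera is an equidistant fisheye: a pixel r from the principal point sees the ray r / f radians off the axis. A picture is of the moment at which its call begins. There is no depth.
- manip.sign_off(): hands the job in; it is judged then, once.
The state is a dict: "clock": time; "joint_pos": joint angles; "joint_velocities": joint speeds; "tau": joint torques, N m; "position": TCP position; "tool_rot": TCP orientation; "ft_force": force on the tool from outside, world axes, zero at the start; "ft_torque": the same for the moment, N m; "grip_width": finger opening in m; "grasp_force": force on a finger pad.
Only numpy, scipy, OpenCV 4.12 (cv2) and the standard library are available. Lean on these libraries where they do the work, as an engineer would, in place of code of your own. Each camera call takes 0.05 s, during which the arm holds its last target. There are 200 camera calls.

## Working session

There is one attempt and no reset: what is moved stays moved. The work goes in short steps, Python scripts to look and compute and a tool call to move; the robot and the scene stay as the last step left them, time stands still between calls to the robot, and variables do not carry over. Pictures are saved under pics/ and viewed, at most 10 in all, crops included, and the job is handed in when it is done.

Besides the shell and the picture viewer there is one more tool, called after ">>>" by a JSON object that holds its "op" and its "data". apply_moves: Moves the arm, as the interface text tells. Its arguments: {"type":"object","properties":{"motion":{"type":"array","items":{"type":"array"}},"grip":{"type":"number"},"grip_force":{"type":"number"}},"required":["motion"]}

```bash
mkdir -p pics; ls; python3 - <<'E'
from plant import manip
import cv2,numpy as np
for n in("scene","top"):
    s=manip.snapshot(n); cv2.imwrite(f"pics/{n}0.png",s["color"][:,:,::-1]); print(n,s["fx"],s["fy"],s["cx"],s["cy"],np.round(s["view"],3).tolist())
print(manip.sense())
E
```

```text
pics
scene 548.967374701547 548.967374701547 311.6354434164922 233.61305622994794 [[0.815, -0.58, -0.009, -0.457], [-0.398, -0.548, -0.735, 0.187], [0.421, 0.603, -0.678, 0.931], [0.0, 0.0, 0.0, 1.0]]
top 462.10584925187516 462.10584925187516 317.3301337423913 230.85531858918122 [[0.017, -1.0, -0.007, -0.121], [-0.988, -0.015, -0.152, 0.458], [0.152, 0.01, -0.988, 0.908], [0.0, 0.0, 0.0, 1.0]]
{'clock': 0.1, 'joint_pos': array([ 1.34399585e+00,  1.26335676e-01, -4.05133234e-02,  1.40538122e+00,
       -3.18718874e-05,  1.57081607e+00]), 'joint_velocities': array([ 0.00051755, -0.00010584,  0.00319915,  0.00247219,  0.00057922,
        0.00076055]), 'tau': array([-5.37891515e-05, -4.36902738e+01,  3.53605771e+01,  1.36374900e-02,
       -1.05490269e-04, -7.58987539e-06]), 'position': array([0.11797984, 0.51120028, 0.23059505]), 'tool_rot': array([ 1.13167117e-01,  9.93575709e-01, -7.14143845e-04, -6.52869376e-05]), 'ft_force': array([0.47037347, 0.47669877, 1.42199277]), 'ft_torque': array([-0.02808791,  0.00152471,  0.03656839]), 'grasp_force': 0.0, 'grip_width': 0.08536471980312912}
```

View pics/scene0.png

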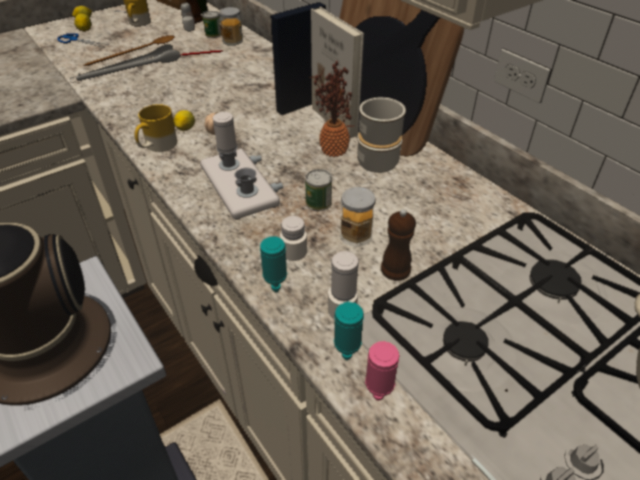

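View pics/top0.png

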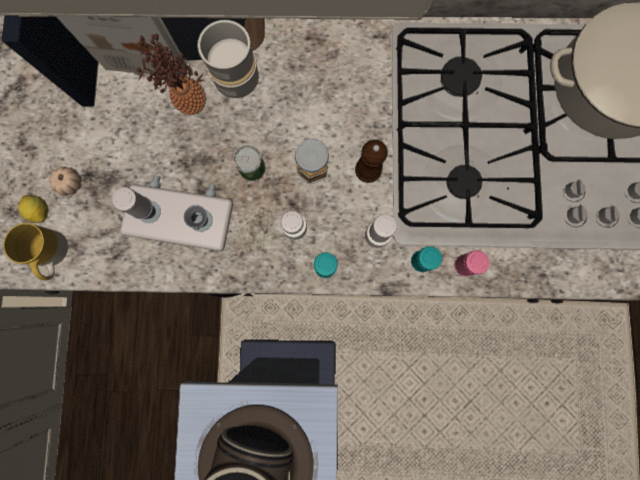

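Candidates: the white tall one at scene (344,275) / top (383,228) and the white short one at scene (293,237) / top (292,223). Teal ones are at scene (273,262) and (348,330), pink at (381,369). The white tall one at (344,275) fits the cartridge and the short one is the plug. The white base has its installed cartridge at top (125,200) and the empty collar at about (197,217). I'll confirm with enlarged crops.

```bash
python3 - <<'E'
import cv2,numpy as np
a=cv2.imread("pics/scene0.png");b=cv2.imread("pics/top0.png")
c=cv2.resize(a[210:330,250:410],(800,600),interpolation=cv2.INTER_CUBIC)
cv2.imwrite("pics/c1.png",c)
d=cv2.resize(b[175:265,265:405],None,fx=4,fy=4,interpolation=cv2.INTER_CUBIC)
e=cv2.resize(b[170:260,105:245],None,fx=4,fy=4,interpolation=cv2.INTER_CUBIC)
f=cv2.resize(a[105:220,190:290],(240,276),interpolation=cv2.INTER_CUBIC)
o=np.zeros((600,800,3),np.uint8);o[:300,:560]=d[:300];o[300:,:560]=e[:300];o[300:576,560:]=f
cv2.imwrite("pics/c2.png",o)
E
```

```text
(no output)
```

View pics/c1.png

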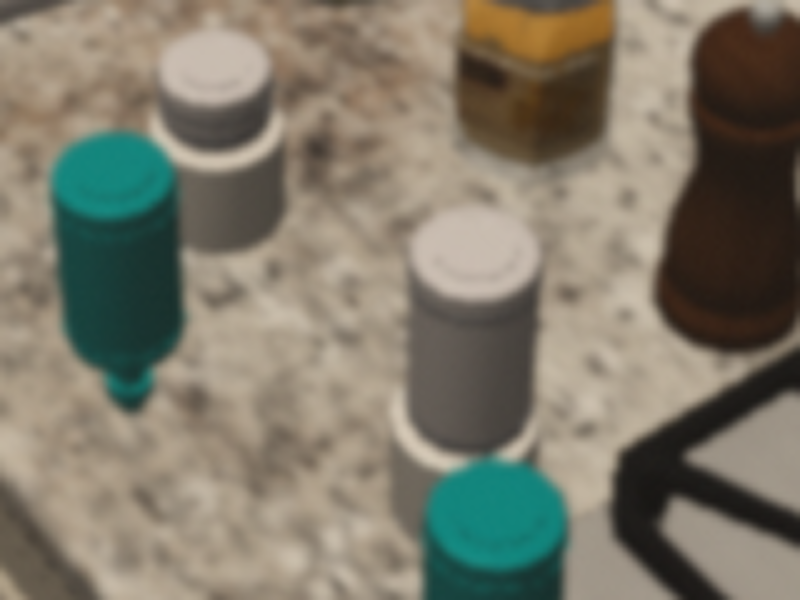

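View pics/c2.png

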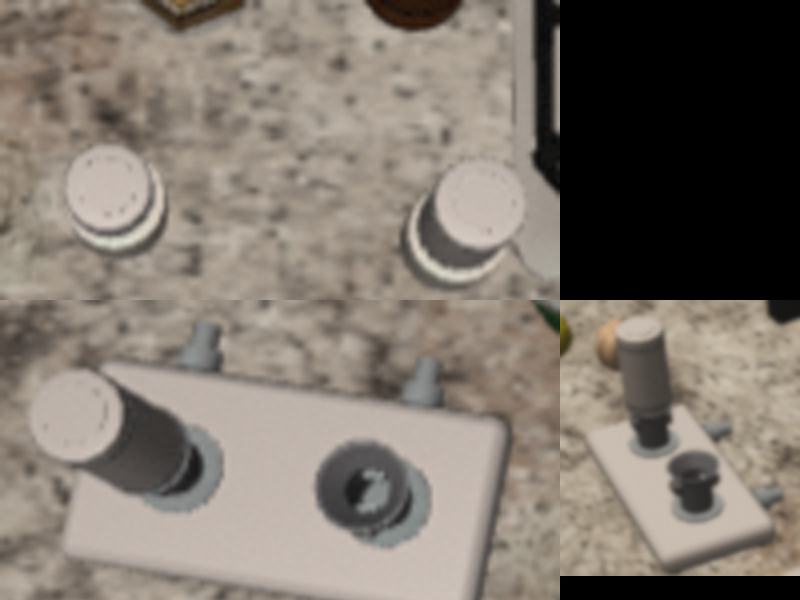

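Confirmed: the tall white body stands on a cup rim at scene (345,261) top centre, top view (385,226). The short-headed plug is at scene (293,224), top (292,222). The collar rim is at top (196,217), scene (246,174).

```bash
cat > h.py <<'E'
from plant import manip
import cv2,numpy as np
from scipy.spatial.transform import Rotation as R
def ray(s,p,fish=False):
    d=np.array([(p[0]-s["cx"])/s["fx"],(p[1]-s["cy"])/s["fy"]])
    if fish:
        r=np.hypot(*d); c=np.r_[d/r*np.sin(r),np.cos(r)] if r>1e-6 else np.r_[0,0,1.]
    else: c=np.r_[d,1]
    V=s["view"]; return -V[:3,:3].T@V[:3,3], V[:3,:3].T@c
def at(s,p,z,fish=False):
    o,d=ray(s,p,fish); return o+d*(z-o[2])/d[2]
def proj(s,P,fish=False):
    c=s["view"][:3,:3]@np.array(P)+s["view"][:3,3]
    if fish:
        t=np.arctan2(np.hypot(*c[:2]),c[2]); q=c[:2]/np.hypot(*c[:2])*t
    else: q=c[:2]/c[2]
    return q*s["fx"]+[s["cx"],s["cy"]]
E
python3 - <<'E'
from h import *
S=manip.snapshot("scene");T=manip.snapshot("top")
for n,z,ps,pt in [("cart",.128,(345,260.8),(385,226.2)),("rim",.074,(246.3,173.7),(195.7,216.7)),("inst",.154,(224,117.5),(124.5,199.2)),("plug",.076,(293,224.4),(292,222)),("teal1",.12,(273.6,247),(326,265)),("teal2",.12,(349.4,312.4),(427,260))]:
    print(n,at(S,ps,z).round(4)[:2],at(T,pt,z).round(4)[:2])
st=manip.sense();print(R.from_quat(st["tool_rot"]).as_matrix().round(3))
E
```

```text
cart [ 0.4566 -0.2421] [ 0.4559 -0.2384]
rim [0.4807 0.1237] [0.478  0.1258]
inst [0.4951 0.2278] [0.4936 0.2339]
plug [ 0.4693 -0.0695] [ 0.47  -0.064]
teal1 [ 0.3842 -0.1396] [ 0.3835 -0.1312]
teal2 [ 0.4003 -0.3253] [ 0.3957 -0.3161]
[[-0.974  0.225 -0.   ]
 [ 0.225  0.974 -0.001]
 [ 0.    -0.001 -1.   ]]
```

>>> {"op": "apply_moves", "data": {"motion": [[[-5.21, -0.26, 0], [0, 0, 5.7]], [[-5.21, -0.26, 0], [0, 0, 5.7]], [[-5.21, -0.26, 0], [0, 0, 5.7]], [[-5.21, -0.26, 0], [0, 0, 5.7]], [[-5.21, -0.26, 0], [0, 0, 5.7]], [[-5.21, -0.26, 0], [0, 0, 5.7]], [[-5.21, -0.26, 0], [0, 0, 5.7]], [[-5.21, -0.26, 0], [0, 0, 5.7]], [[-5.21, -0.26, 0], [0, 0, 5.7]], [[-5.21, -0.26, 0], [0, 0, 5.7]], [[-5.21, -0.26, 0], [0, 0, 5.7]], [[0, -2.5, 0], [0, 0, 0]]]}}

```text
clock: 1.7
position: [0.4854, 0.1209, 0.2305]
tool_rot: [0.616, 0.788, -0.001, -0.0]
ft_force: [-0.7, 0.4, -0.1]
grip_width: 0.0853
grasp_force: 0.0
```

```bash
python3 - <<'E'
from h import *
w=manip.snapshot("wrist");cv2.imwrite("pics/w1.png",w["color"][:,:,::-1])
np.save("w1.npy",w,allow_pickle=True)
st=manip.sense();print(st["clock"],st["position"],R.from_quat(st["tool_rot"]).as_matrix().round(3).tolist(),st["ft_force"])
print(w["fx"],w["cx"],w["cy"],proj(w,(.479,.125,.074),True),proj(w,(.494,.232,.154),True),proj(w,st["position"],True))
E
```

```text
1.75 [0.48183435 0.12127667 0.23114499] [[-0.243, 0.97, -0.002], [0.97, 0.243, -0.001], [0.0, -0.002, -1.0]] [-2.69765186  0.35135586  0.04894577]
371.64829954431775 317.2956177644766 243.58573141675552 [312.5314735  218.83741312] [379.42456234  82.04868339] [311.68387559 308.63995356]
```

View pics/w1.png

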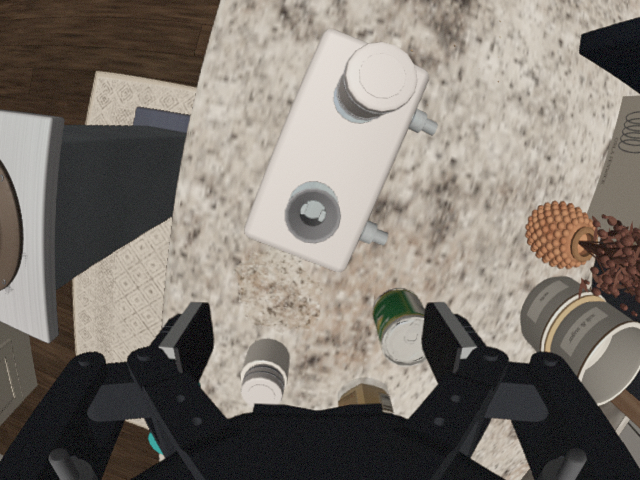

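The wrist view shows the open collar rim centred at about (313,212) and the installed cartridge's top at (381,78). Next I'll convert these and carry on to the cartridge.

```bash
python3 - <<'E'
from h import *
w=np.load("w1.npy",allow_pickle=True).item()
print(at(w,(313,212),.074,True),at(w,(381,78),.154,True),at(w,(313,211),.05,True))
st=manip.sense();p=st["position"];M=R.from_quat(st["tool_rot"]).as_matrix();print(p)
E
```

```text
[0.47800355 0.13067945 0.074     ] [0.49430605 0.23467204 0.154     ] [0.47862867 0.1268027  0.05      ]
[0.48183435 0.12127667 0.23114499]
```

>>> {"op": "apply_moves", "data": {"motion": [[[-5.05, -0.22, 0], [0, 0, 5.3]], [[-5.05, -0.22, 0], [0, 0, 5.3]], [[-5.05, -0.22, 0], [0, 0, 5.3]], [[-5.05, -0.22, 0], [0, 0, 5.3]], [[-5.05, -0.22, 0], [0, 0, 5.3]], [[-5.05, -0.22, 0], [0, 0, 5.3]], [[-5.05, -0.22, 0], [0, 0, 5.3]], [[0, 0, 0], [0, 0, 5.3]], [[0, 0, 0], [0, 0, 0]], [[0, 0, 0], [0, 0, 0]]]}}

```text
clock: 3.0
position: [0.4596, -0.2226, 0.2312]
tool_rot: [0.857, 0.515, -0.0, -0.0]
ft_force: [0.1, -0.1, -0.8]
grip_width: 0.0853
grasp_force: 0.0
```

```bash
python3 - <<'E'
from h import *
w=manip.snapshot("wrist");cv2.imwrite("pics/w2.png",w["color"][:,:,::-1])
np.save("w2.npy",w,allow_pickle=True)
st=manip.sense();print(st["clock"],st["position"],R.from_quat(st["tool_rot"]).as_matrix().round(3).tolist(),st["ft_force"])
print(proj(w,(.456,-.24,.128),True))
E
```

```text
3.05 [ 0.45961291 -0.22250989  0.2312708 ] [[0.469, 0.883, -0.0], [0.883, -0.469, 0.0], [0.0, -0.0, -1.0]] [ 0.56305901  0.06590393 -0.50681174]
[326.07748127 265.4159052 ]
```

View pics/w2.png

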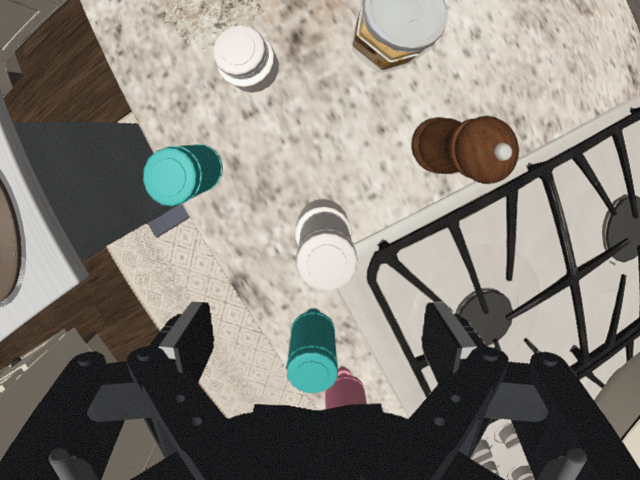

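The cartridge's top is centred at (327,261), with teal behind at (312,370) and the mill at (485,150). Both are clear of the closing line.

```bash
python3 - <<'E'
from h import *
w=np.load("w2.npy",allow_pickle=True).item()
st=manip.sense();p=st["position"];M=R.from_quat(st["tool_rot"]).as_matrix()
for c in (at(w,(327,261),.128,True),np.array([.4562,-.240,.128])):
    print(c, (M.T@(np.r_[c[:2],.070]-p)*100).round(2))
E
```

```text
[ 0.45808884 -0.2373928   0.128     ] [-1.39  0.56 16.13]
[ 0.4562 -0.24    0.128 ] [-1.71  0.52 16.13]
```

>>> {"op": "apply_moves", "data": {"motion": [[[-1.55, 0.55, 2.0], [0, 0, 0]], [[0, 0, 4.0], [0, 0, 0]], [[0, 0, 4.0], [0, 0, 0]], [[0, 0, 3.5], [0, 0, 0]], [[0, 0, 2.6], [0, 0, 0]], [[0, 0, 0], [0, 0, 0]], [[0, 0, 0], [0, 0, 0]]], "grip": -1}}

```text
clock: 3.92
position: [0.4576, -0.2393, 0.0714]
tool_rot: [0.857, 0.515, 0.0, 0.001]
ft_force: [0.3, 0.7, -0.3]
grip_width: 0.0854
grasp_force: 0.0
```

>>> {"op": "apply_moves", "data": {"motion": [[[0, 0, 0], [0, 0, 0]], [[0, 0, 0], [0, 0, 0]], [[0, 0, 0], [0, 0, 0]], [[0, 0, 0], [0, 0, 0]], [[0, 0, 0], [0, 0, 0]], [[0, 0, 0], [0, 0, 0]], [[0, 0, 0], [0, 0, 0]], [[0, 0, 0], [0, 0, 0]]], "grip": 1, "grip_force": 70}}

```text
clock: 4.92
position: [0.4574, -0.2396, 0.0714]
tool_rot: [0.858, 0.514, 0.001, 0.001]
ft_force: [-0.9, 0.8, 5.8]
grip_width: 0.0427
grasp_force: 66.8
```

>>> {"op": "apply_moves", "data": {"motion": [[[0, 0, -1], [0, 0, 0]], [[0, 0, -3], [0, 0, 0]], [[0, 0, -4], [0, 0, 0]], [[0, 0, -4], [0, 0, 0]], [[0, 0, -1.5], [0, 0, 0]], [[0, 0, 0], [0, 0, 0]]]}}

```text
clock: 5.68
position: [0.4573, -0.2396, 0.2059]
tool_rot: [0.858, 0.514, 0.0, 0.001]
ft_force: [-0.1, 0.2, -1.4]
grip_width: 0.0425
grasp_force: 67.9
```

>>> {"op": "apply_moves", "data": {"motion": [[[4.7, -0.48, 0], [0, 0, -5.3]], [[4.7, -0.48, 0], [0, 0, -5.3]], [[4.7, -0.48, 0], [0, 0, -5.3]], [[4.7, -0.48, 0], [0, 0, -5.3]], [[4.7, -0.48, 0], [0, 0, -5.3]], [[4.7, -0.48, 0], [0, 0, -5.3]], [[4.7, -0.48, 0], [0, 0, -5.3]], [[4.7, -0.48, 0], [0, 0, -5.3]], [[0, 0, 0], [0, 0, 0]], [[0, 0, 0], [0, 0, 0]], [[0, 0, 0], [0, 0, 0]]]}}

```text
clock: 7.05
position: [0.4808, 0.1284, 0.2046]
tool_rot: [0.614, 0.789, -0.001, -0.0]
ft_force: [-0.1, -0.6, -0.3]
grip_width: 0.0426
grasp_force: 67.9
```

```bash
python3 - <<'E'
from h import *
I=[]
for n in("wrist","scene","top"):
    s=manip.snapshot(n);np.save(n+"3.npy",s,allow_pickle=True);I.append(s["color"][:,:,::-1])
st=manip.sense();p=st["position"];M=R.from_quat(st["tool_rot"]).as_matrix();print(st["clock"],p,M.round(3).tolist(),st["grip_width"],st["grasp_force"])
S=np.load("scene3.npy",allow_pickle=True).item();T=np.load("top3.npy",allow_pickle=True).item()
print(proj(S,p),proj(T,p))
o=np.zeros((600,800,3),np.uint8)
o[:300,:400]=cv2.resize(I[0],(400,300))
o[300:,:400]=cv2.resize(I[1][60:210,150:350],(400,300),interpolation=cv2.INTER_CUBIC)
o[:300,400:]=cv2.resize(I[2][130:280,80:280],(400,300),interpolation=cv2.INTER_CUBIC)
cv2.imwrite("pics/m3.png",o)
E
```

```text
7.2 [0.48103503 0.12845238 0.20511093] [[-0.245, 0.969, -0.0], [0.969, 0.245, -0.0], [-0.0, -0.0, -1.0]] 0.042665410790048916 67.87791967391968
[239.18081589 118.12432406] [173.46024038 200.76848094]
```

View pics/m3.png

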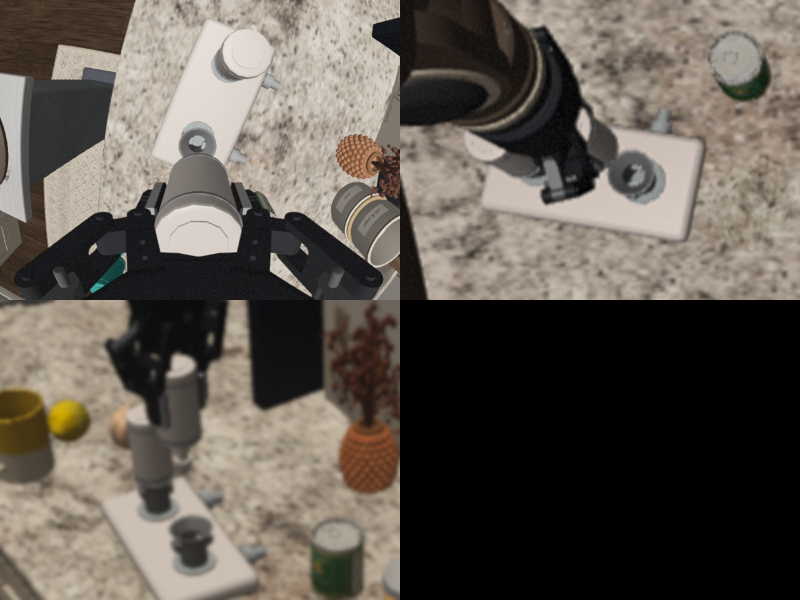

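Cartridge is held upright. The spigot tip shows at about scene (241,142) and the collar rim at about scene (246,175). I'll lower it to about 10 mm above the rim and take one close look.

>>> {"op": "apply_moves", "data": {"motion": [[[-0.15, -0.24, 1.5], [0, 0, 0]], [[0, 0, 2.0], [0, 0, 0]], [[0, 0, 1.5], [0, 0, 0]], [[0, 0, 0.6], [0, 0, 0]], [[0, 0, 0], [0, 0, 0]], [[0, 0, 0], [0, 0, 0]]]}}

```text
clock: 7.95
position: [0.4792, 0.1274, 0.1499]
tool_rot: [0.614, 0.79, 0.0, 0.0]
ft_force: [-0.3, -0.2, -1.1]
grip_width: 0.0427
grasp_force: 67.9
```

```bash
python3 - <<'E'
from h import *
I=[]
for n in("wrist","scene"):
    s=manip.snapshot(n);np.save(n+"4.npy",s,allow_pickle=True);I.append(s["color"][:,:,::-1])
st=manip.sense();p=st["position"];M=R.from_quat(st["tool_rot"]).as_matrix();print(st["clock"],p,M.round(3).tolist(),st["ft_force"])
o=np.zeros((600,800,3),np.uint8)
o[:,:400]=cv2.resize(I[1][120:210,215:275],(400,600),interpolation=cv2.INTER_CUBIC)
o[:300,400:]=cv2.resize(I[0][150:300,220:420],(400,300),interpolation=cv2.INTER_CUBIC)
cv2.imwrite("pics/m4.png",o)
s=np.load("scene4.npy",allow_pickle=True).item();w=np.load("wrist4.npy",allow_pickle=True).item()
g=lambda q:((q-[215,120])*6.667).round(0)
for c in((.479,.126),(.4795,.1265)): print("rim",g(proj(s,c+(.074,))),"tip",g(proj(s,(p[0],p[1],p[2]-.0634))),"shoulder",g(proj(s,(p[0],p[1],p[2]-.0234))), "wrim",(proj(w,c+(.074,),True)-[220,150])*2+[400,0])
E
```

```text
8.05 [0.47927627 0.12743555 0.14993995] [[-0.247, 0.969, 0.001], [0.969, 0.247, 0.0], [0.0, 0.001, -1.0]] [ 0.3173185   0.47365125 -0.21368663]
rim [200. 356.] tip [195. 322.] shoulder [183. 215.] wrim [596.02866843 215.28368597]
rim [201. 355.] tip [195. 322.] shoulder [183. 215.] wrim [597.99030615 214.17803482]
```

View pics/m4.png

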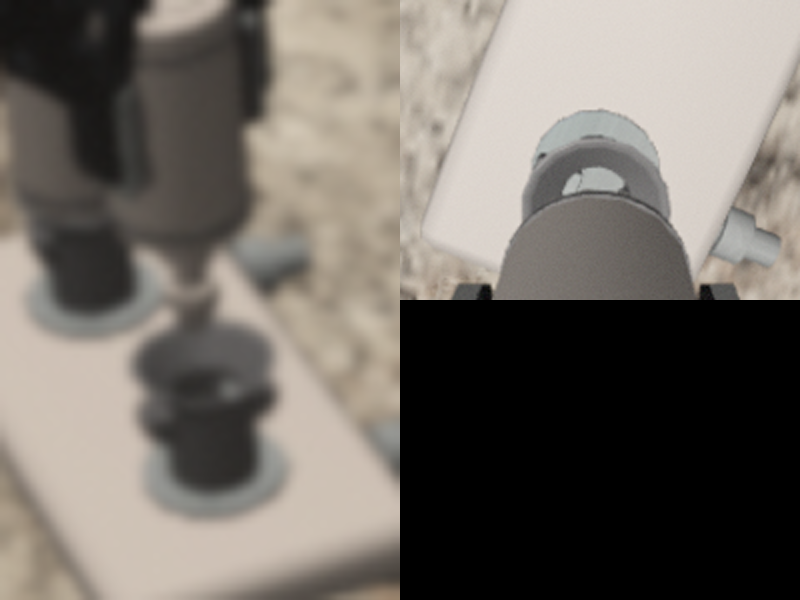

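Scene crop: tip at about (193,322), rim centre at about (204,362). Wrist crop: the rim's centre column (596) matches the body's, so only a −2 mm shift along tool x is needed. Next is entering the bore to just above the catches.

>>> {"op": "apply_moves", "data": {"motion": [[[-0.2, 0, 0.5], [0, 0, 0]], [[0, 0, 0.7], [0, 0, 0]], [[0, 0, 0.7], [0, 0, 0]], [[0, 0, 0.6], [0, 0, 0]], [[0, 0, 0], [0, 0, 0]], [[0, 0, 0], [0, 0, 0]]]}}

```text
clock: 8.8
position: [0.4794, 0.1254, 0.1244]
tool_rot: [0.614, 0.79, 0.0, 0.0]
ft_force: [-0.3, 0.9, -0.5]
grip_width: 0.0427
grasp_force: 67.9
```

>>> {"op": "apply_moves", "data": {"motion": [[[0, 0, 0.4], [0, 0, 0]], [[0, 0, 0.4], [0, 0, 0]], [[0, 0, 0.4], [0, 0, 0]], [[0, 0, 0.2], [0, 0, 0]], [[0, 0, 0], [0, 0, 0]]]}}

```text
clock: 9.43
position: [0.4803, 0.1256, 0.1119]
tool_rot: [0.614, 0.79, 0.001, 0.001]
ft_force: [-1.1, 0.3, 9.2]
grip_width: 0.0425
grasp_force: 69.1
```

>>> {"op": "apply_moves", "data": {"motion": [[[0, 0, 0.4], [0, 0, 0]], [[0, 0, 0.3], [0, 0, 0]], [[0, 0, 0.3], [0, 0, 0]], [[0, 0, 0.2], [0, 0, 0]], [[0, 0, 0.2], [0, 0, 0]], [[0, 0, 0], [0, 0, 0]]]}}

```text
clock: 10.18
position: [0.4791, 0.1251, 0.0973]
tool_rot: [0.614, 0.79, -0.0, 0.0]
ft_force: [-4.1, -0.9, 12.9]
grip_width: 0.043
grasp_force: 70.9
```

>>> {"op": "apply_moves", "data": {"motion": [[[0, 0, 0.2], [0, 0, 0]], [[0, 0, 0.1], [0, 0, 0]], [[0, 0, 0], [0, 0, 0]]]}}

```text
clock: 10.55
position: [0.4792, 0.1252, 0.0971]
tool_rot: [0.614, 0.79, 0.001, 0.001]
ft_force: [-11.3, -3.2, 33.6]
grip_width: 0.0426
grasp_force: 72.5
```

```bash
python3 - <<'E'
from h import *
I=[]
for n in("wrist","scene"):
    s=manip.snapshot(n);I.append(s["color"][:,:,::-1])
st=manip.sense();print(st["position"],st["ft_force"],st["grip_width"])
o=np.zeros((600,800,3),np.uint8)
o[:,:400]=cv2.resize(I[1][120:210,215:275],(400,600),interpolation=cv2.INTER_CUBIC)
o[:300,400:]=cv2.resize(I[0][150:300,220:420],(400,300),interpolation=cv2.INTER_CUBIC)
cv2.imwrite("pics/m5.png",o)
E
```

```text
[0.47916532 0.12519348 0.09708865] [-11.48495624  -3.12518594  32.88400788] 0.04266438650524438
```

View pics/m5.png

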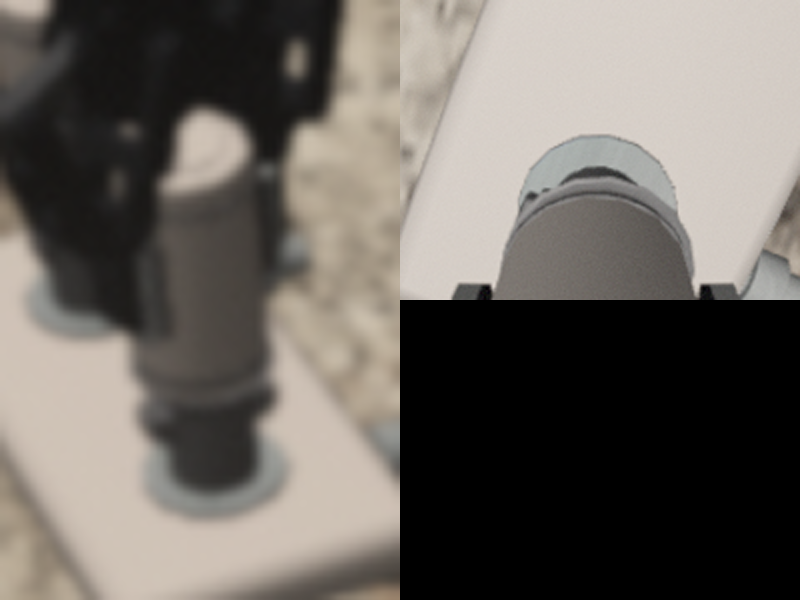

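The shoulder sits on the collar rim at crop (204,385), with a hard stop at 33 N. I'll relieve the force, open and retract.

>>> {"op": "apply_moves", "data": {"motion": [[[0, 0, -0.2], [0, 0, 0]], [[0, 0, -0.15], [0, 0, 0]], [[0, 0, 0], [0, 0, 0]]]}}

```text
clock: 11.02
position: [0.4791, 0.1251, 0.0973]
tool_rot: [0.614, 0.79, -0.0, 0.0]
ft_force: [-3.7, -1.0, 10.0]
grip_width: 0.0428
grasp_force: 69.5
```

>>> {"op": "apply_moves", "data": {"motion": [[[0, 0, 0], [0, 0, 0]], [[0, 0, 0], [0, 0, 0]], [[0, 0, 0], [0, 0, 0]], [[0, 0, 0], [0, 0, 0]], [[0, 0, 0], [0, 0, 0]], [[0, 0, 0], [0, 0, 0]], [[0, 0, 0], [0, 0, 0]], [[0, 0, 0], [0, 0, 0]]], "grip": -1}}

```text
clock: 12.02
position: [0.4794, 0.1254, 0.0968]
tool_rot: [0.614, 0.79, 0.0, 0.0]
ft_force: [0.3, 0.3, -0.3]
grip_width: 0.0852
grasp_force: 0.0
```

>>> {"op": "apply_moves", "data": {"motion": [[[0, 0, -1], [0, 0, 0]], [[0, 0, -3], [0, 0, 0]], [[0, 0, -4], [0, 0, 0]], [[0, 0, -4], [0, 0, 0]], [[0, 0, -3], [0, 0, 0]], [[0, 0, 0], [0, 0, 0]], [[0, 0, 0], [0, 0, 0]]]}}

```text
clock: 12.9
position: [0.4792, 0.1254, 0.2466]
tool_rot: [0.614, 0.79, -0.0, -0.0]
ft_force: [-0.5, -0.2, -0.8]
grip_width: 0.0855
grasp_force: 0.0
```

```bash
python3 - <<'E'
from h import *
I=[]
for n in("wrist","scene"):
    s=manip.snapshot(n);I.append(s["color"][:,:,::-1])
st=manip.sense();print(st["clock"],st["position"],st["ft_force"],st["grip_width"])
o=np.zeros((600,800,3),np.uint8)
o[:,:400]=cv2.resize(I[1][120:210,215:275],(400,600),interpolation=cv2.INTER_CUBIC)
o[:300,400:]=cv2.resize(I[0],(400,300))
o[300:,400:]=cv2.resize(I[1],(400,300))
cv2.imwrite("pics/m6.png",o)
E
```

```text
13.0 [0.47883143 0.12525114 0.24577074] [-0.10951552  0.39665797 -0.84811238] 0.08520635840844921
```

View pics/m6.png

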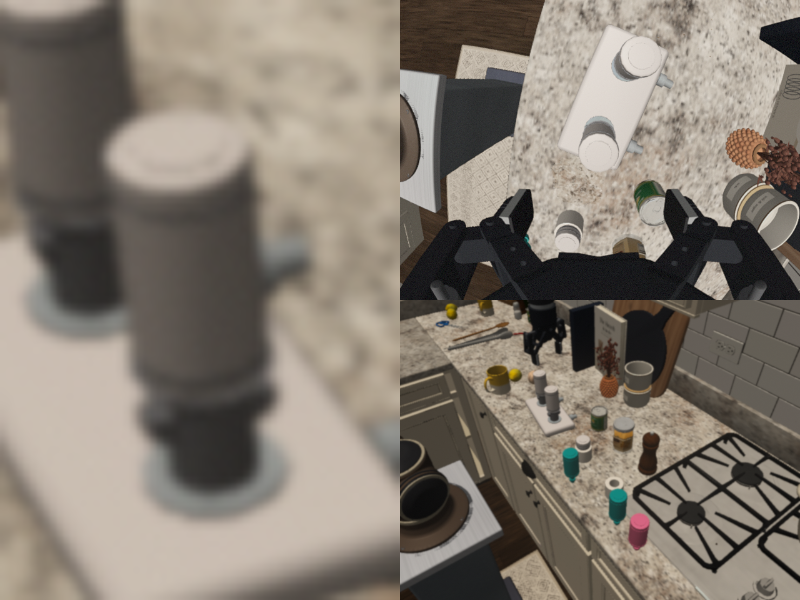

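The cartridge stands upright on the rim at crop (200,390), matching its neighbour. The plug is still in its cup, and the arm is clear.

```bash
python3 -c "
from plant import manip
print(manip.sign_off())"
```

```text
the job is handed in; nothing more can be done
None
```

The cartridge is pushed home in the empty fitting and released, and the job is handed in at about 13 s; it sits upright with its shoulder on the rim. The catches weren't read directly: I take them as locked from the hard stop at 33 N. The plug stayed in its cup.

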